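Change over the twin timer test bay

TASK

Change over the two test bays: hook a fingertip behind the upright lip of the blue-lipped sled and draw it along its rails all the way out to its front stop, then push the orange-lipped sled fully home to its socket head by the front of its lip. Use only the outside of the fingers: do not pinch the lips, do not touch or lift the timers, which ride along in their nests, and leave everything else on the bench where it is.

Things in the scene. Friction and masses are not known exactly. Their poses are not given: they have to be found in the camera images.
- blue_bay: fixed blue-lipped test bay: aluminium base with two rails, 276x92 mm, grey socket head at its far end, its top 76 mm above the bench. Origin 4 mm above the bench (feet), under the centre of the nest of the sled when home; +x runs along the rails to the socket, the sled comes out toward -x. Base x = -200 to +76 mm, head +38 to +72. Turned up to 0.22 rad from the robot's x; either bay may be the left one
- blue_sled (a joint): slide of the blue-lipped sled along its rails, m: 0 = fully home at the socket head, 0.110 = fully out at its front stop; starts home, at 0 to 0.002. It stays where it is left; about 2 N of friction (and 8 N per m/s) resist it either way. Sled plate 66 mm wide, its top 20 mm above the bench; no latch
- blue_back: steel rear plate of the blue sled's upright lip: 6 mm thick (x), 60 mm wide (y), 40 mm high. Origin: centre of its lower edge, on the sled plate, 20 mm above the bench; axes as the bay's. A fingertip hooks its rear side, x = +3 mm; behind that the sled is bare for 62 mm up to the timer's dial knob. Moves with the sled, 106 mm to -x of the nest centre
- blue_face: blue plastic front plate of the same lip: 6 mm thick (x), 64 mm wide, 42 mm high, fixed to the steel plate. Origin: centre of its lower edge, 20 mm above the bench; its front side is at x = -3 mm; axes as the bay's
- blue_timer: beige panel timer 47x84x48 mm, 0.11 kg, lying loose in the blue sled's nest, dial toward the robot, plug pins toward the socket. Origin: centre of its underside, on the sled plate; its own y axis points along the bay's -x. Low walls of the nest carry it along with the sled
- orange_bay: fixed orange-lipped test bay: aluminium base with two rails, 276x92 mm, grey socket head at its far end, its top 76 mm above the bench. Origin 4 mm above the bench (feet), under the centre of the nest of the sled when home; +x runs along the rails to the socket, the sled comes out toward -x. Base x = -200 to +76 mm, head +38 to +72. Turned up to 0.22 rad from the robot's x; either bay may be the left one
- orange_sled (a joint): slide of the orange-lipped sled along its rails, m: 0 = fully home at the socket head, 0.110 = fully out at its front stop; starts out, at 0.108 to 0.110. It stays where it is left; about 2 N of friction (and 8 N per m/s) resist it either way. Sled plate 66 mm wide, its top 20 mm above the bench; no latch
- orange_back: steel rear plate of the orange sled's upright lip: 6 mm thick (x), 60 mm wide (y), 40 mm high. Origin: centre of its lower edge, on the sled plate, 20 mm above the bench; axes as the bay's. A fingertip hooks its rear side, x = +3 mm; behind that the sled is bare for 62 mm up to the timer's dial knob. Moves with the sled, 106 mm to -x of the nest centre
- orange_face: orange plastic front plate of the same lip: 6 mm thick (x), 64 mm wide, 42 mm high, fixed to the steel plate. Origin: centre of its lower edge, 20 mm above the bench; its front side is at x = -3 mm; axes as the bay's
- orange_timer: beige panel timer 47x84x48 mm, 0.11 kg, lying loose in the orange sled's nest, dial toward the robot, plug pins toward the socket. Origin: centre of its underside, on the sled plate; its own y axis points along the bay's -x. Low walls of the nest carry it along with the sled
- carrier: bystander: grey carrier plate with two openings, 118x76x14 mm, to the left; origin under its centre
- screwdriver: bystander: red and black screwdriver, 185 mm long, 28 mm thick, to the right; origin under its middle
- carton: bystander: small white carton, 37x66x56 mm, standing alone on the right; origin under its centre
- frame: bystander: white snap-in mounting frame, 55x54x17 mm, to the left; origin under its centre
- spare_timer: bystander: a third beige panel timer, 47x84x48 mm, on the bench between the two bays; origin under its centre
Mind the look-alikes: they are no part of the job. What is shaped like the orange_timer but brown is not meant.

How it is judged (in metres and radians):
On the way, in this order (a step that is already met when the one before it is completed fails the run):
1. a fingertip pulls on the rear plate of the blue lip with the sled on its way out (contact force between the fingers and blue_back above 0.5 N and value of joint blue_sled above 0.02 m).
2. the blue sled is out at the front stop while the orange one still stands out (value of joint blue_sled above 0.104 m and value of joint orange_sled above 0.09 m), for 0.2 s.
3. the fingers push on the front plate of the orange lip with the sled on its way in (contact force between the fingers and orange_face above 0.5 N and value of joint orange_sled below 0.09 m).
4. the orange sled is home (value of joint orange_sled below 0.006 m), for 0.2 s.
At the end, for the whole second after the job is handed in: the blue sled is within 6 mm of its front stop, the orange sled within 6 mm of home, and both timers lie level (within 0.15 rad) and at rest in their nests (within 8 mm along the rail, not raised) (value of joint blue_sled above 0.104 m and value of joint orange_sled below 0.006 m and x of blue_timer in the frame of blue_back between 0.098 and 0.114 m and z of blue_timer in the frame of blue_back below 0.006 m and angle between each of blue_timer, orange_timer's own z axis and vertical below 0.15 rad and x of orange_timer in the frame of orange_back between 0.098 and 0.114 m and z of orange_timer in the frame of orange_back below 0.006 m and linear speed of each of blue_timer, orange_timer below 0.02 m/s); the robot touches nothing.
It fails at once if a lip is pinched: fingers press its front and rear plates at once ((contact force between the fingers and blue_back above 1 N and contact force between the fingers and blue_face above 1 N) or (contact force between the fingers and orange_back above 1 N and contact force between the fingers and orange_face above 1 N)).
It fails at once if the fingers press on a timer in a nest (over 2 N) (contact force between the fingers and blue_timer above 2 N or contact force between the fingers and orange_timer above 2 N).
It fails at once if a timer is lifted out of or tipped in its nest (z of blue_timer in the frame of blue_back above 0.01 m or angle between any of blue_timer, orange_timer's own z axis and vertical above 0.3 rad or z of orange_timer in the frame of orange_back above 0.01 m).
It fails at once if a bystander is moved by more than 15 mm or lifted (distance of any of carrier, screwdriver, carton, frame, spare_timer from where it was at the start of the episode above 0.015 m).
It also fails if it takes over 48 s, if anything falls off the work surface, if the arm or the gripper's body presses on something with over 40 N, if the wrist force passes 120 N, or if a joint passes its speed limit or range.

ROBOT

A 6-joint arm with a two-finger parallel gripper is mounted at the origin on a cart in front of the work surface, level with it; the furniture and walls round the work are solid. World frame = base frame: x ahead of the robot, y to its left, z up, the work surface at z = 0. Lengths are in mm, angles in degrees, forces in N, time in s.
With the tool pointing down it reaches from about 300 to 850 mm from the base axis. Payload 4.2 kg.
Tool frame: the origin (TCP) lies on the centre line of the jaws, within the pads' length; the fingertips stand 11 mm ahead of it and the grasp point (between the pads) lies 8 mm behind it; z points along the fingers, y is the line along which they close (so a half turn about z gives the same grasp; the last joint's range is limited). The gripper opens to 91 mm and grips with 3 to 60 N. Pads are 32 mm wide; open, the fingers measure 118 mm over their backs; the gripper's body (76 mm by 178 mm) begins 60 mm behind the grasp point.
Start: joints at [-74.255, 18.312, 89.639, -0, 72.044, -1.146], TCP at [167.068, -550.209, 224.976] pointing down, gripper open.
Joint ranges: [-177.97, 177.97], [-48.28, 115.42], [12.27, 149.76], [-77.06, 257.06], [2.81, 150.46], [-146.56, 146.56]. Speed limits (degrees/s): [147.25, 147.25, 180, 180, 180, 180].

INTERFACE

Orientations are given as [roll, pitch, yaw] about the fixed x, y, z axes, in that order (R = Rz(yaw) Ry(pitch) Rx(roll)).
In Python, from workcell import env, grab_frame, camera_model, models gives the robot as it stands.
- The arm moves only by the shell command python3 -m crank 'ROWS' [FORCE]. ROWS is text: rows parted by semicolons, each of 7 numbers parted by spaces: the closure, from -1 (fully open) to 1 (shut), so that 0 is half open, then the shift along the tool's x, y, z in mm, then the turn, a rotation vector about the tool's x, y, z in degrees. A call has 1 to 10 rows; each row shifts and turns the commanded pose from where the row before left it, along the tool's axes as they then stand; what a row does not reach is not made up. A row lasts 1/8 s, in which the tool goes at most 62.5 mm and 10.7 degrees, less where a joint would pass 70% of its speed; a pose out of reach is approached as far as the arm can. A call is refused whole if a number of a shift passes 62.5 or a number of a turn 10.7, either way. A call with a gripper value outside its range is refused whole. The fingers move at their own pace and stop on an object; FORCE is the grip in N (left out, the last holds). Time passes only in rows, so rows that do not move let the fingers close. It gives the time, the measured TCP pose, the force, the opening and the grip force at its end, in the units of the state.
- env.state(): the state, without advancing time (a new reading comes with each control period).
- grab_frame(name): name is "scene" or "top" or "wrist"; returns the picture (400x640x3 uint8, blue, green, red); there is no depth.
- camera_model(name): a dict with "K" (3x3 intrinsics, pixels), "R" (3x3) and "t" (3): a world point X has camera coordinates R X + t; the wrist camera has in their place "mount" (4x4, takes a point from camera to tool coordinates, whose origin is the TCP and whose axes are the flange's). Camera axes: x right, y down, z forward; pixel columns grow to the right and rows downward; lengths in mm; the calibration is good to about 2 mm. A picture is of the moment at which its call begins: read the wrist's pose just before it. camera_model takes no time and is no camera call.
- env.job_done(): hands the job in; it is judged then, once.
Trained networks look in the newest picture that a camera, given by its name, has taken for a name from the list of things; names that differ only in an ending like _2 or _b are one class to them, and where a whole thing is asked for, a point or a joint stands for the part that bears it (a point fixed in the world has none). Each returns a list of dicts, best first, with "p" (0 to 1); they miss things now and then, are a little off and sometimes report something else, mostly with a low value. They report only what shows in the picture. A call takes as long as a camera call. They do not tell look-alikes from the thing itself.
- models.search_frame(name, camera): "point" ([x, y, z] in mm, in world coordinates, good to about 4 mm: the middle of the surface that is visible of it).
The state is a dict: "time_s": time; "qpos": joint angles; "qvel": joint speeds; "effort": joint torques, N m; "ee_pos": TCP position; "ee_rot": TCP orientation; "force": force on the tool from outside, world axes, zero at the start; "torque": the same for the moment, N m; "gripper_width": finger opening in mm; "gripper_force": force on a finger pad.
Only numpy, scipy, OpenCV 4.12 (cv2) and the standard library are available. Lean on these libraries where they do the work, as an engineer would, in place of code of your own. Each camera call takes 0.05 s, during which the arm holds its last target. There are 200 camera calls.

## Working session

There is one attempt and no reset: what is moved stays moved. The work goes in short steps, Python scripts to look and compute and a shell command to move; the robot and the scene stay as the last step left them, time stands still between calls to the robot, and variables do not carry over. Pictures are saved under pics/ and viewed, at most 10 in all, crops included, and the job is handed in when it is done.

```bash
mkdir -p pics; cat > h.py <<'E'
from workcell import env, grab_frame, camera_model, models
import cv2, numpy as np
E
python3 - <<'E'
from h import *
s=env.state(); print(s['time_s'],s['ee_pos'],s['ee_rot'],s['gripper_width'])
for c in ('top','scene'):
    cv2.imwrite(f'pics/{c}.png',grab_frame(c))
    m=camera_model(c)
    for n in ['blue_bay','blue_back','blue_face','orange_back','orange_face','blue_timer','orange_timer','orange_bay','spare_timer']:
        for d in models.search_frame(n,c)[:3]:
            p=np.array(d['point']); q=m['K']@(m['R']@p+m['t']); print(c,n,round(d['p'],2),p.round(0),(q[:2]/q[2]).round(0))
print(env.state()['time_s'])
E
```

```text
0.0 [ 166.92916015 -549.72578287  224.12789919] [-1.79898679e+02 -6.14257350e-04  1.68898524e+01] 91.1365139968618
top blue_back 0.74 [ 630. -389.   53.] [445. 187.]
top orange_face 0.44 [493. 117.  59.] [284. 234.]
top blue_timer 0.57 [ 714. -174.   67.] [375. 162.]
top orange_timer 0.83 [724. 292.  45.] [230. 164.]
top orange_timer 0.55 [590. 138.  62.] [277. 203.]
top orange_bay 0.94 [662. 146.  20.] [276. 183.]
top spare_timer 0.89 [698.   7.  46.] [318. 170.]
top spare_timer 0.73 [ 612. -159.   59.] [372. 194.]
top spare_timer 0.33 [ 660. -160.   19.] [370. 182.]
scene blue_back 0.43 [ 605. -156.   40.] [368. 196.]
scene blue_face 0.77 [ 606. -155.   41.] [368. 196.]
scene blue_face 0.63 [491. 128.  28.] [305. 242.]
scene blue_face 0.15 [ 696. -164.   53.] [355. 182.]
scene orange_face 0.77 [488. 120.  38.] [308. 238.]
scene orange_face 0.48 [ 693. -163.   53.] [355. 182.]
scene blue_timer 0.69 [666. 158.  23.] [269. 217.]
scene blue_timer 0.4 [ 605. -159.   43.] [369. 195.]
scene orange_timer 0.77 [708. 298.  32.] [218. 220.]
scene orange_timer 0.74 [581. 137.  56.] [287. 218.]
scene orange_bay 0.92 [668. 160.  23.] [268. 217.]
scene spare_timer 0.63 [682.  12.  31.] [310. 201.]
1.0
```

View pics/top.png

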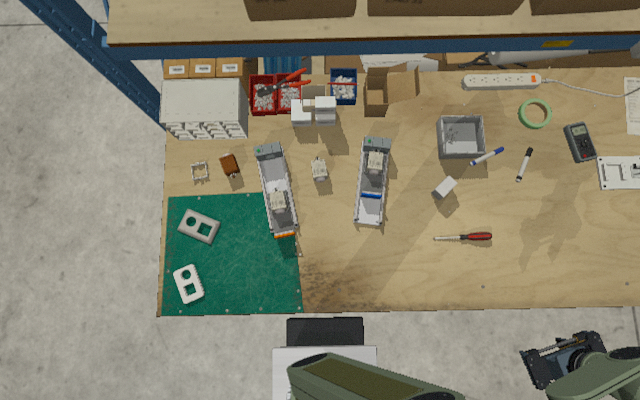

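View pics/scene.png

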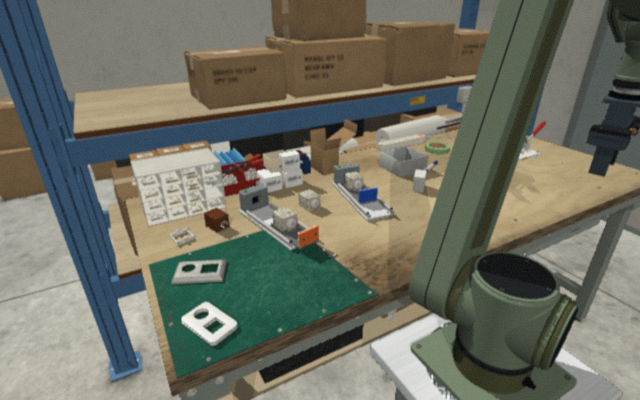

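Top view: blue lip at (371,195), right-hand bay, sled home. Orange lip at (286,235), left bay, sled out. Look-alikes are the brown timer at (229,165) and the spare timer at (319,169), neither of which has a lip. The networks' "blue_face" at (305,242) in the scene view is really the orange lip, and "blue_back" at (445,187) in the top view is the carton, so I reject both. Blue lip is at about (606,-157), orange at about (490,120). I'll move to a close look at the blue lip.

```bash
cat >> h.py <<'E'
def plan(x,y,z,yaw):
    s=env.state(); p=np.array(s['ee_pos']); y0=s['ee_rot'][2]
    a=np.radians(yaw); d=np.array([x,y,z])-p
    print('t',round(s['time_s'],2),'pos',p.round(1),'yaw',round(y0,1),'turn tool z',round(y0-yaw,1),
     'then shift tool', np.round([d[0]*np.cos(a)+d[1]*np.sin(a), d[0]*np.sin(a)-d[1]*np.cos(a), -d[2]],1))
E
python3 - <<'E'
from h import *
plan(540,-155,225,-6)
print(camera_model('wrist'))
im=cv2.imread('pics/top.png'); cv2.imwrite('pics/crop.png',cv2.resize(im[125:245,220:400],None,fx=4,fy=4,interpolation=cv2.INTER_CUBIC))
E
```

```text
t 1.0 pos [ 167.1 -550.2  225. ] yaw 16.9 turn tool z 22.9 then shift tool [ 329.6 -432.    -0. ]
{'K': array([[323.79394789,   0.        , 318.30005385],
       [  0.        , 323.79394789, 200.64716781],
       [  0.        ,   0.        ,   1.        ]]), 'mount': array([[-1.18468301e-03, -9.62018782e-01, -2.72980696e-01,
         7.76454147e+01],
       [ 9.99999137e-01, -1.29483529e-03,  2.23363364e-04,
         7.12491367e-02],
       [-5.68344790e-04, -2.72980195e-01,  9.62019485e-01,
        -1.59451646e+02],
       [ 0.00000000e+00,  0.00000000e+00,  0.00000000e+00,
         1.00000000e+00]])}
```

View pics/crop.png

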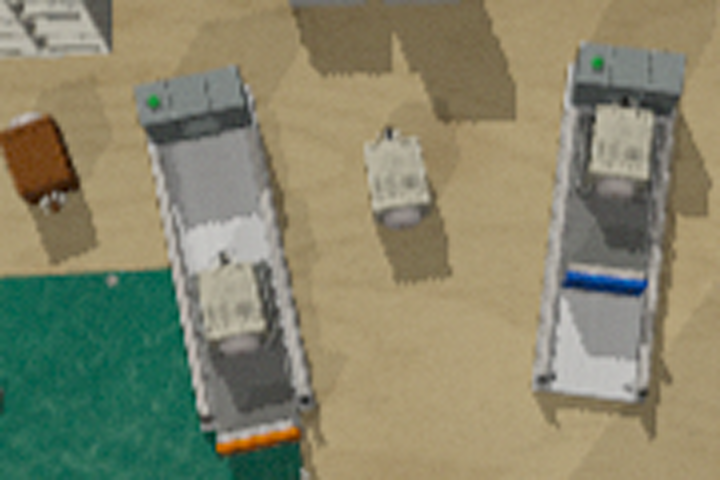

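The crop shows the blue lip at (605,280) with its sled home on the right bay, and the orange lip at (258,440) with its sled out on the left bay. The choice stands.

```bash
python3 -m crank '1 0 0 0 0 0 10; 1 0 0 0 0 0 10; 1 0 0 0 0 0 2.9; 1 47 -62 0 0 0 0; 1 47 -62 0 0 0 0; 1 47 -62 0 0 0 0; 1 47 -62 0 0 0 0; 1 47 -62 0 0 0 0; 1 47 -62 0 0 0 0; 1 47 -62 0 0 0 0' 20
python3 - <<'E'
from h import *
s=env.state(); im=grab_frame('wrist'); cv2.imwrite('pics/w1.png',im)
plan(540,-155,225,-6)
for n in ['blue_face','blue_back']: print([(round(d['p'],2),np.round(d['point'])) for d in models.search_frame(n,'wrist')[:3]])
E
```

```text
time_s: 2.25
ee_pos: [467.7, -229.5, 225.2]
ee_rot: [180.0, -0.0, -6.0]
force: [0.2, -0.6, -0.2]
gripper_width: 0.2
gripper_force: 0.0
t 2.3 pos [ 472.6 -224.   225.1] yaw -5.8 turn tool z 0.2 then shift tool [ 59.8 -75.7   0.1]
[(0.97, array([ 611., -160.,   60.]))]
[(0.77, array([ 616., -159.,   58.]))]
```

View pics/w1.png

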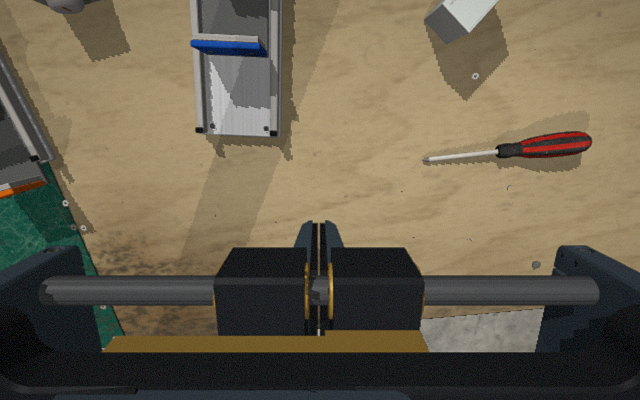

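The wrist view shows the blue lip at (228,45) with the steel plate as a pale strip behind it, and the bay front at (238,132). The carton is at (460,15) and the screwdriver at (510,150).

```bash
cat >> h.py <<'E'
from scipy.spatial.transform import Rotation as Ro
def bp(s,px,z):
    m=camera_model('wrist'); M=np.array(m['mount']); Rt=Ro.from_euler('xyz',s['ee_rot'],degrees=True).as_matrix()
    o=Rt@M[:3,3]+s['ee_pos']; d=Rt@M[:3,:3]@np.linalg.inv(m['K'])@np.array([px[0],px[1],1.])
    return (o+d*(z-o[2])/d[2]).round(1)
def lip(im,s,c):
    h=cv2.cvtColor(im,cv2.COLOR_BGR2HSV); lo,hi=((105,150,60),(125,255,255)) if c=='blue' else ((5,170,120),(18,255,255))
    mk=cv2.morphologyEx(cv2.inRange(h,lo,hi),cv2.MORPH_OPEN,np.ones((3,3)))
    n,l,st,ce=cv2.connectedComponentsWithStats(mk); k=1+np.argmax(st[1:,4]); print('blob',st[k])
    x0,w=st[k][0],st[k][2]; xs=np.arange(x0+3,x0+w-3)
    ys=np.array([np.where(l[:,x]==k)[0].min() for x in xs]); f=np.polyfit(xs,ys,1)
    E=[bp(s,(x,np.polyval(f,x)),62) for x in (x0,x0+w-1)]   # top rear edge of coloured plate
    d=E[0]-E[1]; print('edge',E,'len',np.hypot(*d[:2]).round(1),'yaw',np.degrees(np.arctan2(-d[0],d[1])).round(1),'mid',(E[0]+E[1])/2)
E
python3 - <<'E'
from h import *
s=env.state(); lip(cv2.imread('pics/w1.png'),s,'blue')
for p in [(201,131),(277,134),(282,1),(193,1)]: print(p,bp(s,p,20))
E
```

```text
blob [191  40  69  15 642]
edge [array([ 616.7, -128.1,   62. ]), array([ 607.6, -189. ,   62. ])] len 61.6 yaw -8.5 mid [ 612.15 -158.55   62.  ]
(201, 131) [ 534.9 -105.9   20. ]
(277, 134) [ 523.2 -188.8   20. ]
(282, 1) [ 651.6 -211.3   20. ]
(193, 1) [ 660.5 -123.2   20. ]
```

```bash
python3 - <<'E'
from h import *
plan(648.6,-164,41,-8.5)
E
```

```text
t 2.4 pos [ 468.  -229.1  224.8] yaw -5.7 turn tool z 2.8 then shift tool [169.  -91.1 183.8]
```

```bash
python3 -m crank '1 0 0 0 0 0 2.6; 1 56 -30 0 0 0 0; 1 56 -30 0 0 0 0; 1 57 -31 0 0 0 0; 1 0 0 50 0 0 0; 1 0 0 50 0 0 0; 1 0 0 0 0 0 0'
python3 - <<'E'
from h import *
s=env.state(); im=grab_frame('wrist'); cv2.imwrite('pics/w2.png',im); plan(648.6,-164,41,-8.5)
E
```

```text
time_s: 3.28
ee_pos: [639.4, -168.7, 120.7]
ee_rot: [-180.0, 0.6, -8.7]
force: [0.7, -0.6, 0.7]
gripper_width: 0.8
gripper_force: 0.0
t 3.33 pos [ 641.7 -169.1  124. ] yaw -8.7 turn tool z -0.2 then shift tool [ 6.1 -6.1 83. ]
```

View pics/w2.png

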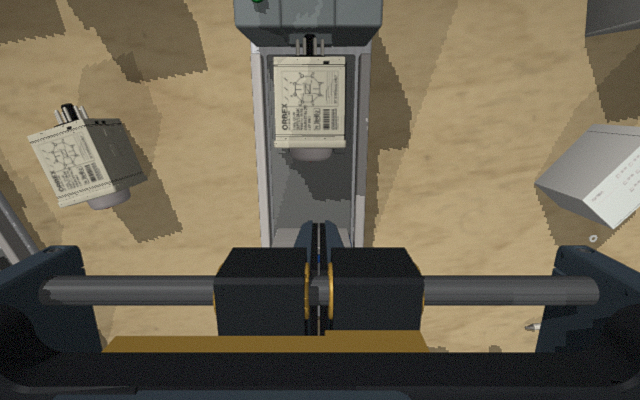

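The wrist view shows the fingers at (318,240) over the bare strip, square to the rails, and the dial knob tip at (312,158).

```bash
python3 - <<'E'
from h import *
s=env.state(); print(bp(s,(312,158),44),bp(s,(312,158),50))
E
python3 -m crank '1 5 -5 30 0 0 0; 1 0 0 50 0 0 0; 1 0 0 0 0 0 0; 1 0 0 0 0 0 0'
python3 -c "
from h import *
plan(648.6,-164,41,-8.5)"
```

```text
[ 684.3 -170.9   44. ] [ 685.2 -171.1   50. ]
time_s: 3.82
ee_pos: [650.6, -164.9, 48.3]
ee_rot: [180.0, -0.3, -8.6]
force: [0.3, 0.1, -0.1]
gripper_width: 0.5
gripper_force: 0.0
t 3.83 pos [ 650.6 -164.9   48.3] yaw -8.6 turn tool z -0.1 then shift tool [-2.1 -0.6  7.3]
```

```bash
python3 -m crank '1 0 0 6 0 0 0; 1 -8 0 0 0 0 0; 1 -8 0 0 0 0 0; 1 -8 0 0 0 0 0; 1 -10 0 0 0 0 0; 1 -12 0 0 0 0 0; 1 -12 0 0 0 0 0; 1 -12 0 0 0 0 0; 1 -12 0 0 0 0 0; 1 -12 0 0 0 0 0'
python3 -m crank '1 -12 0 0 0 0 0; 1 -10 0 0 0 0 0; 1 0 0 0 0 0 0'
```

```text
time_s: 5.08
ee_pos: [554.9, -149.7, 39.0]
ee_rot: [180.0, -0.0, -8.6]
force: [3.0, -1.0, 1.7]
gripper_width: 0.6
gripper_force: 1.4
time_s: 5.45
ee_pos: [531.7, -145.8, 38.4]
ee_rot: [-180.0, 0.2, -8.6]
force: [-0.2, 1.3, 0.4]
gripper_width: 0.6
gripper_force: 0.0
```

```bash
python3 -m crank '1 -4 0 0 0 0 0; 1 -3 0 0 0 0 0; 1 0 0 0 0 0 0'; python3 -m crank '1 -3 0 0 0 0 0; 1 0 0 0 0 0 0'
```

```text
time_s: 5.82
ee_pos: [529.3, -145.7, 38.9]
ee_rot: [180.0, -0.3, -8.6]
force: [6.3, 0.0, -4.6]
gripper_width: 0.4
gripper_force: 3.1
time_s: 6.08
ee_pos: [529.3, -145.7, 39.1]
ee_rot: [180.0, -0.7, -8.7]
force: [11.0, -0.4, -9.5]
gripper_width: 0.4
gripper_force: 6.1
```

The sled stopped dead with force building, so it is at the front stop. I'll release, rise and move toward the orange lip.

```bash
python3 -m crank '1 16 0 0 0 0 0; 1 4 0 -5 0 0 0; 1 0 0 -60 0 0 0; 1 0 0 -60 0 0 0; 1 0 0 -60 0 0 0; 1 0 0 0 0 0 0'
python3 - <<'E'
from h import *
s=env.state(); im=grab_frame('wrist'); cv2.imwrite('pics/w3.png',im); plan(370,100,225,9.6)
E
```

```text
time_s: 6.82
ee_pos: [545.7, -148.5, 229.5]
ee_rot: [179.9, -0.6, -8.6]
force: [0.0, -0.0, -0.8]
gripper_width: 0.5
gripper_force: 0.0
t 6.88 pos [ 544.  -148.   226.3] yaw -8.6 turn tool z -18.2 then shift tool [-130.2 -273.6    1.3]
```

```bash
python3 -m crank '1 0 0 0 0 0 -9.1; 1 0 0 0 0 0 -9.1; 1 -26 -55 0 0 0 0; 1 -26 -55 0 0 0 0; 1 -26 -55 0 0 0 0; 1 -26 -55 0 0 0 0; 1 -26 -54 0 0 0 0; 1 0 0 0 0 0 0; 1 0 0 0 0 0 0'
python3 - <<'E'
from h import *
s=env.state(); im=grab_frame('wrist'); cv2.imwrite('pics/w4.png',im); lip(im,s,'orange'); plan(370,100,225,9.6)
cv2.imwrite('pics/w34.png',np.vstack([cv2.imread('pics/w3.png')[:240],im])[:600])
E
```

```text
time_s: 8.0
ee_pos: [369.3, 100.2, 222.9]
ee_rot: [180.0, 0.1, 9.6]
force: [0.1, -0.6, -0.2]
gripper_width: 0.3
gripper_force: 0.0
blob [290  53  70   9 495]
edge [array([488.1, 146.2,  62. ]), array([499.7,  84.4,  62. ])] len 62.9 yaw 10.6 mid [493.9 115.3  62. ]
t 8.05 pos [369.9  99.9 223.1] yaw 9.6 turn tool z -0.0 then shift tool [ 0.1 -0.1 -1.9]
```

View pics/w34.png

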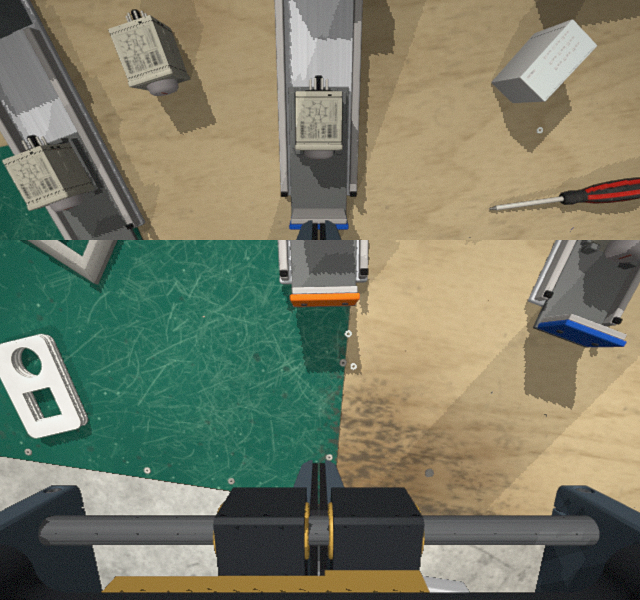

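Upper half: the blue lip at (320,225) is now past the base end, with its timer at (318,120) seated in the nest. Lower half: the orange lip at (324,298), square ahead of the tool.

```bash
python3 - <<'E'
from h import *
plan(454.5,108.2,42,10.2)
E
```

```text
t 8.05 pos [369.9  99.9 223.1] yaw 9.6 turn tool z -0.6 then shift tool [ 84.7   6.8 181.1]
```

```bash
python3 -m crank '1 20 0 0 0 0 -0.6; 1 40 4 0 0 0 0; 1 24 3 60 0 0 0; 1 0 0 60 0 0 0; 1 0 0 50 0 0 0; 1 0 0 11 0 0 0; 1 0 0 0 0 0 0; 1 0 0 0 0 0 0'
python3 -c "
from h import *
plan(454.5,108.2,42,10.2)"
```

```text
time_s: 9.05
ee_pos: [455.2, 108.5, 46.7]
ee_rot: [-180.0, -0.2, 10.2]
force: [0.3, -0.4, 0.5]
gripper_width: 0.2
gripper_force: 0.0
t 9.05 pos [455.2 108.5  46.7] yaw 10.2 turn tool z -0.0 then shift tool [-0.7  0.1  4.7]
```

```bash
python3 -m crank '1 6 0 4 0 0 0; 1 8 0 0 0 0 0; 1 8 0 0 0 0 0; 1 10 0 0 0 0 0; 1 12 0 0 0 0 0; 1 12 0 0 0 0 0; 1 12 0 0 0 0 0; 1 12 0 0 0 0 0; 1 12 0 0 0 0 0; 1 12 0 0 0 0 0'
python3 -m crank '1 10 0 0 0 0 0; 1 7 0 0 0 0 0; 1 0 0 0 0 0 0'
```

```text
time_s: 10.3
ee_pos: [556.1, 126.9, 40.7]
ee_rot: [180.0, 0.0, 10.2]
force: [-3.5, 1.4, -0.2]
gripper_width: 0.4
gripper_force: 1.4
time_s: 10.68
ee_pos: [573.8, 129.7, 41.2]
ee_rot: [180.0, -0.2, 10.2]
force: [-1.4, -0.6, 0.5]
gripper_width: 0.4
gripper_force: 0.0
```

```bash
python3 -m crank '1 4 0 0 0 0 0; 1 4 0 0 0 0 0; 1 0 0 0 0 0 0'; python3 -m crank '1 3 0 0 0 0 0; 1 0 0 0 0 0 0'
```

```text
time_s: 11.05
ee_pos: [578.6, 130.6, 41.0]
ee_rot: [180.0, 0.2, 10.2]
force: [-6.2, -1.3, 4.7]
gripper_width: 0.4
gripper_force: 2.8
time_s: 11.3
ee_pos: [578.6, 130.6, 41.0]
ee_rot: [180.0, 0.6, 10.2]
force: [-11.8, -2.8, 8.7]
gripper_width: 0.7
gripper_force: 6.1
```

```bash
python3 -m crank '1 3 0 0 0 0 0; 1 0 0 0 0 0 0'
```

```text
time_s: 11.55
ee_pos: [578.6, 130.6, 41.1]
ee_rot: [180.0, 0.9, 10.2]
force: [-18.0, -4.2, 15.0]
gripper_width: 0.4
gripper_force: 9.6
```

The sled is hard against its stop. I'll back off, rise and check.

```bash
python3 -m crank '1 -25 0 0 0 0 0; 1 -25 0 0 0 0 0; 1 0 0 0 0 0 0; 1 0 0 -60 0 0 0; 1 0 0 -60 0 0 0; 1 -60 0 -60 0 0 0; 1 -60 0 0 0 0 0; 1 -60 0 0 0 0 0; 1 0 0 0 0 0 0; 1 0 0 0 0 0 0'
python3 - <<'E'
from h import *
a=grab_frame('top')[110:250,200:400]; s=env.state(); b=grab_frame('wrist'); lip(b,s,'orange')
cv2.imwrite('pics/end.png',cv2.resize(a,None,fx=4,fy=4,interpolation=cv2.INTER_CUBIC))
E
```

```text
time_s: 12.8
ee_pos: [377.3, 94.7, 206.2]
ee_rot: [180.0, -0.2, 10.2]
force: [0.2, 0.1, 0.1]
gripper_width: 0.4
gripper_force: 0.0Traceback (most recent call last):
  File "<stdin>", line 2, in <module>
  File "h.py", line 16, in lip
    n,l,st,ce=cv2.connectedComponentsWithStats(mk); k=1+np.argmax(st[1:,4]); print('blob',st[k])
                                                        ~~~~~~~~~^^^^^^^^^^
    return _wrapfunc(a, 'argmax', axis=axis, out=out, **kwds)
    return bound(*args, **kwds)
ValueError: attempt to get argmax of an empty sequence
```

```bash
python3 - <<'E'
from h import *
a=grab_frame('top')[110:250,200:400]
cv2.imwrite('pics/end.png',cv2.resize(a,None,fx=4,fy=4,interpolation=cv2.INTER_CUBIC))
E
```

```text
(no output)
```

View pics/end.png

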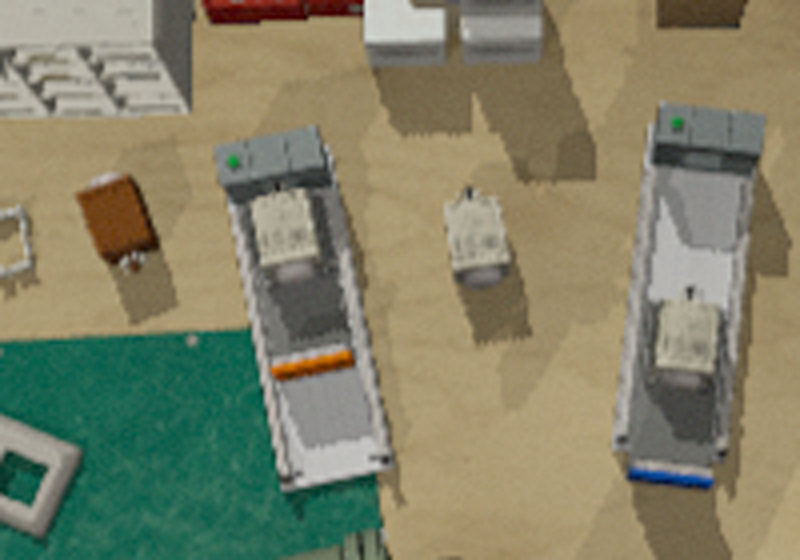

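The picture shows the orange lip at (313,363) fully home and the blue lip at (670,478) fully out. Both timers are level in their nests, and the spare timer hasn't moved. Handing in.

```bash
python3 -c "
from h import *
print(env.job_done())"
```

```text
the job is handed in; nothing more can be done
None
```

I drew the blue sled out to its front stop, pushed the orange sled fully home with both timers still in their nests, and handed the job in at about 13 s; the hand-in returned no verdict.

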